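# Make up two sieve changeover kits

## Task

Make up the two changeover kits: the black star knob and the brass flanged bush go into the blue tray, the grey foot and the piece of aluminium profile into the yellow tray, one part to a compartment (either one), standing upright and flat on the compartment's floor. Set the parts down, do not drop them in, and leave the red star knob where it lies.

Things in the scene. Friction and masses are not known exactly. Their poses are not given: they have to be found in the camera images.
- kit_blue: Kit tray of blue plastic, fixed to the bench, 164 mm (its x) by 92 mm (its y), 14 mm high. A wall across its middle parts it into two compartments, each 76 mm (x) by 84 mm (y), their centres 40 mm either side of the tray's middle along its x; walls 4 mm thick, floor 4 mm above the bench. Origin: centre of its underside; z is up. It lies left or right of the stock, its long side pointing roughly away from the robot.
- kit_yellow: Kit tray of yellow plastic, fixed to the bench, 164 mm (its x) by 92 mm (its y), 14 mm high. A wall across its middle parts it into two compartments, each 76 mm (x) by 84 mm (y), their centres 40 mm either side of the tray's middle along its x; walls 4 mm thick, floor 4 mm above the bench. Origin: centre of its underside; z is up. It lies left or right of the stock, its long side pointing roughly away from the robot.
- knob_black_c (a point): Black star knob, 42 mm tall, upright: a round boss 36 mm across from its underside to 22 mm up, then a lobed round head 48 mm across from 22 to 42 mm up (grip it there), with a small steel dot on top; 70 g. Loose. The point is its centre, half-way up, 21 mm above its underside; z is up.
- bush_c (a point): Brass flanged bush, 48 mm tall, upright, flange down: flange 50 mm across and 10 mm thick, above it a sleeve 36 mm across with a dark bore seen on top; 250 g. Loose. The point is its centre, half-way up, 24 mm above its underside; z is up.
- foot_c (a point): Grey round machine foot, 60 mm tall, upright: plastic post 36 mm across and 48 mm tall, on it a steel cap 26 mm across, 4 mm thick, and a steel stud 12 mm across, 8 mm tall; 100 g. Loose. The point is its centre, half-way up, 30 mm above its underside; z is up.
- profile_c (a point): Short piece of square slotted aluminium profile standing on end, 40 x 40 mm and 56 mm tall, an 8 mm slot up the middle of each side; 100 g. Loose. The point is its centre, half-way up, 28 mm above its underside; x and y are square to its sides, z is up.
- knob_red_c (a point): Red star knob, same shape and size as the black one, belonging to neither kit: leave it where it is. The point is its centre, 21 mm above its underside.
There are look-alikes about, which are no part of the job. Several things look just like the kit_blue: the one meant starts farthest to the robot's right.

How it is judged:
By the outcome, as a careful person would: the job done as asked, in the order asked, and still so for the second after the job is handed in, with the robot touching nothing.
It also fails if it takes over 120 s, if anything falls off the work surface, if the arm or the gripper's body presses on something with over 40 N, if the wrist force passes 120 N, or if a joint passes its speed limit or range.

## Robot

A 6-joint arm with a two-finger parallel gripper is mounted at the origin on the work surface. World frame = base frame: x ahead of the robot, y to its left, z up, the work surface at z = 0. Lengths are in m, angles in rad, forces in N, time in s.
With the tool pointing down it reaches from about 0.3 to 0.85 m from the base axis. Payload 4.2 kg.
Tool frame: the origin (TCP) lies at the very end of the fingers, on their centre line; the grasp point (between the pads) lies r.grip_depth behind it (r.grip_depth is the distance from the TCP to the grasp point, in m); z points along the fingers, y is the line along which they close (so a half turn about z gives the same grasp; the last joint's range is limited). The gripper opens to 91 mm and grips with 3 to 60 N. Pads are 32 mm wide; open, the fingers measure 118 mm over their backs; the gripper's body (76 mm by 178 mm) begins 60 mm behind the grasp point.
Start: joints at [-1.244, 0.32, 1.565, -0, 1.257, -0.02], TCP at [0.195, -0.541, 0.214] pointing down, gripper open.
Joint ranges: [-3.11, 3.11], [-0.84, 2.01], [0.21, 2.61], [-1.34, 4.49], [0.05, 2.63], [-2.56, 2.56]. Speed limits (rad/s): [2.57, 2.57, 3.14, 3.14, 3.14, 3.14].

## Interface

Orientations are given as a rotation vector (axis times angle).
In Python, from plant import r gives the robot as it stands.
- The arm moves only by the tool step_arm, never from a script. Its argument "steps" is a list that holds one entry, the list of rows, each a list of 7 numbers: the turn, a rotation vector about the tool's x, y, z each as a share of pi rad, from -1 to 1, then the shift along the tool's x, y, z each as a share of 15 cm, from -1 to 1, then the finger opening in mm, from 0 to 91.2. A call has 1 to 10 rows; each row shifts and turns the commanded pose from where the row before left it, along the tool's axes as they then stand; what a row does not reach is not made up. A row lasts 1/8 s, in which the tool goes at most 62.5 mm and 10.7 degrees, less where a joint would pass 70% of its speed; a pose out of reach is approached as far as the arm can. A call with a number of a shift or a turn outside -1 to 1 is refused whole. A call with a gripper value outside its range is refused whole. The fingers move at their own pace and stop on an object; "newtons" is the grip in N (left out, the last holds). Time passes only in rows, so rows that do not move let the fingers close. It gives the time, the measured TCP pose, the force, the opening and the grip force at its end, in the units of the state.
- r.state(): the state, without advancing time (a new reading comes with each control period).
- r.read_camera(name): name is "side" or "top"; returns the picture (420x560x3 uint8, red, green, blue); there is no depth.
- r.camera_params(name): a dict with "fovy" (degrees; the focal length in pixels is half the picture's height over the tangent of half this angle, whatever the lens; pixels are square), "cx", "cy" (the principal point, pixels), "R" (3x3) and "t" (3): a world point X has camera coordinates R X + t. Camera axes: x right, y down, z forward; pixel columns grow to the right and rows downward; lengths in m; the calibration is good to about 2 mm. A picture is of the moment at which its call begins. camera_params takes no time and is no camera call.
- r.job_done(): hands the job in; it is judged then, once.
Trained networks look in the newest picture that a camera, given by its name, has taken for a name from the list of things; names that differ only in an ending like _2 or _b are one class to them, and where a whole thing is asked for, a point or a joint stands for the part that bears it (a point fixed in the world has none). Each returns a list of dicts, best first, with "p" (0 to 1); they miss things now and then, are a little off and sometimes report something else, mostly with a low value. They report only what shows in the picture. A call takes as long as a camera call. They do not tell look-alikes from the thing itself.
- r.search_frame(camera, thing): "centre" ([x, y, z] in m, in the coordinates of the camera as it stood for that picture, good to about 4 mm: the middle of the surface that is visible of it).
- r.silhouettes(camera, thing): "region" (420x560 bool, what is visible of it).
- r.mark_of(camera, thing): "centre" ([x, y, z] in m, in the coordinates of the camera as it stood for that picture, good to about 4 mm: a listed point, or the origin of a listed thing).
The state is a dict: "time_s": time; "qpos": joint angles; "joint_vel": joint speeds; "joint_torque": joint torques, N m; "tcp_pos": TCP position; "eef_rot": TCP orientation; "ft_force": force on the tool from outside, world axes, zero at the start; "ft_torque": the same for the moment, N m; "finger_gap": finger opening in m; "grip_force": force on a finger pad.
Only numpy, scipy, OpenCV 4.12 (cv2) and the standard library are available. Lean on these libraries where they do the work, as an engineer would, in place of code of your own. Each camera call takes 0.05 s, during which the arm holds its last target. There are 200 camera calls.

## Working session

There is one attempt and no reset: what is moved stays moved. The work goes in short steps, Python scripts to look and compute and a tool call to move; the robot and the scene stay as the last step left them, time stands still between calls to the robot, and variables do not carry over. Pictures are saved under pics/ and viewed, at most 14 in all, crops included, and the job is handed in when it is done.

Besides the shell and the picture viewer there is one more tool, called after ">>>" by a JSON object that holds its "method" and its "body". step_arm: Moves the arm, as the interface text tells. Shift numbers are shares of 15 cm and turn numbers shares of pi rad, none past 1 either way. Its arguments: {"type":"object","properties":{"steps":{"type":"array","items":{"type":"array","items":{"type":"array","items":{"type":"number"}}}},"newtons":{"type":"number"}},"required":["steps"]}

```bash
mkdir -p pics; cat > h.py <<'E'
import numpy as np, cv2
from plant import r
def world(cam,c):
    p=r.camera_params(cam); return np.array(p["R"]).T@(np.array(c)-np.array(p["t"]))
def proj(cam,X):
    p=r.camera_params(cam); c=np.array(p["R"])@X+np.array(p["t"]); f=210/np.tan(np.radians(p["fovy"])/2)
    return np.array([p["cx"]+f*c[0]/c[2],p["cy"]+f*c[1]/c[2]])
def ray(cam,uv,z):
    p=r.camera_params(cam); f=210/np.tan(np.radians(p["fovy"])/2); R=np.array(p["R"]);t=np.array(p["t"])
    d=R.T@np.array([(uv[0]-p["cx"])/f,(uv[1]-p["cy"])/f,1]); o=-R.T@t
    return o+d*(z-o[2])/d[2]
E
python3 - <<'E'
from h import *
for c in("top","side"):
    im=r.read_camera(c); cv2.imwrite(f"pics/{c}0.png",im[:,:,::-1])
    p=r.camera_params(c); print(c,p["fovy"],(-np.array(p["R"]).T@np.array(p["t"])).round(3))
    for n in("kit_blue","kit_yellow","knob_black_c","bush_c","foot_c","profile_c","knob_red_c"):
        print(n,[(round(d["p"],2),world(c,d["centre"]).round(3).tolist(),proj(c,world(c,d["centre"])).round().tolist()) for d in r.mark_of(c,n)])
s=r.state();print(s["time_s"],s["tcp_pos"],s["eef_rot"],s["finger_gap"],r.grip_depth)
E
```

```text
top 48.38174970738486 [ 0.407 -0.003  1.167]
kit_blue [(0.71, [0.522, -0.327, -0.0], [405.0, 200.0]), (0.55, [0.276, -0.257, 0.002], [377.0, 299.0])]
kit_yellow [(0.88, [0.518, 0.355, 0.004], [133.0, 196.0])]
knob_black_c [(0.51, [0.465, -0.144, 0.02], [333.0, 221.0])]
bush_c [(0.75, [0.634, -0.154, 0.024], [338.0, 153.0])]
foot_c [(0.44, [0.428, 0.135, 0.03], [218.0, 234.0])]
profile_c [(0.77, [0.541, 0.001, 0.032], [275.0, 188.0])]
knob_red_c [(0.51, [0.643, 0.125, 0.022], [225.0, 147.0])]
side 53.94948478172486 [0.12  0.561 0.86 ]
kit_blue [(0.81, [0.524, -0.325, 0.002], [331.0, 153.0]), (0.68, [0.274, -0.258, 0.001], [397.0, 200.0])]
kit_yellow [(0.69, [0.517, 0.358, -0.004], [182.0, 329.0])]
knob_black_c [(0.83, [0.468, -0.152, 0.022], [319.0, 190.0])]
bush_c [(0.82, [0.636, -0.154, 0.024], [270.0, 166.0])]
foot_c [(0.78, [0.43, 0.141, 0.03], [270.0, 270.0])]
profile_c [(0.96, [0.544, -0.002, 0.026], [265.0, 212.0])]
knob_red_c [(0.85, [0.641, 0.129, 0.021], [205.0, 229.0])]
0.8 [ 0.19543147 -0.54078309  0.21397474] [ 3.09438002e+00  5.42001419e-01 -1.41553261e-05] 0.09125617544435556 0.0188
```

View pics/top0.png

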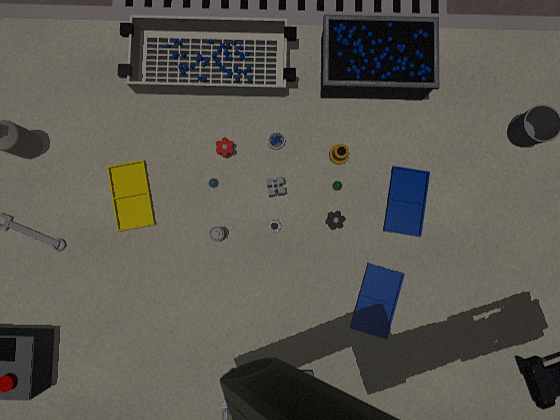

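View pics/side0.png

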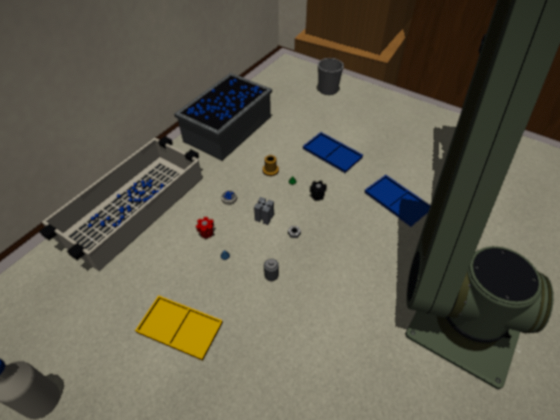

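The top view shows two blue trays; the one farthest right is at about pixel (406,201). Yellow is at (132,196), black knob (335,220), bush (339,152), foot (218,233), profile (277,187) and red knob (225,147), with small loose distractors between them. Both cameras agree to within 8 mm. Next I'll get the yaws and finer positions.

```bash
python3 - <<'E'
from h import *
im=r.read_camera("top"); cv2.imwrite("pics/c1.png",cv2.resize(im[125:250,185:365,::-1],None,fx=4.4,fy=4.4,interpolation=cv2.INTER_CUBIC))
H={"kit_blue":.014,"kit_yellow":.014,"knob_black_c":.042,"bush_c":.01,"foot_c":.048,"profile_c":.056}
for n,z in H.items():
  for d in r.silhouettes("top",n):
    m=d["region"].astype(np.uint8); v,u=np.nonzero(m)
    pts=np.array([ray("top",(a,b),z)[:2] for a,b in zip(u,v)],np.float32)
    c,s,a=cv2.minAreaRect(pts*1000); print(n,round(d["p"],2),len(u),"rect",np.round(c),np.round(s),round(a,1),"mean",pts.mean(0).round(3))
E
```

```text
kit_blue 0.66 2541 rect [ 518. -326.] [ 95. 166.] 82.0 mean [ 0.518 -0.326]Traceback (most recent call last):
  File "<stdin>", line 7, in <module>
  File "h.py", line 9, in ray
    p=r.camera_params(cam); f=210/np.tan(np.radians(p["fovy"])/2); R=np.array(p["R"]);t=np.array(p["t"])
ValueError: time passes only in moves, steps and waits
```

View pics/c1.png

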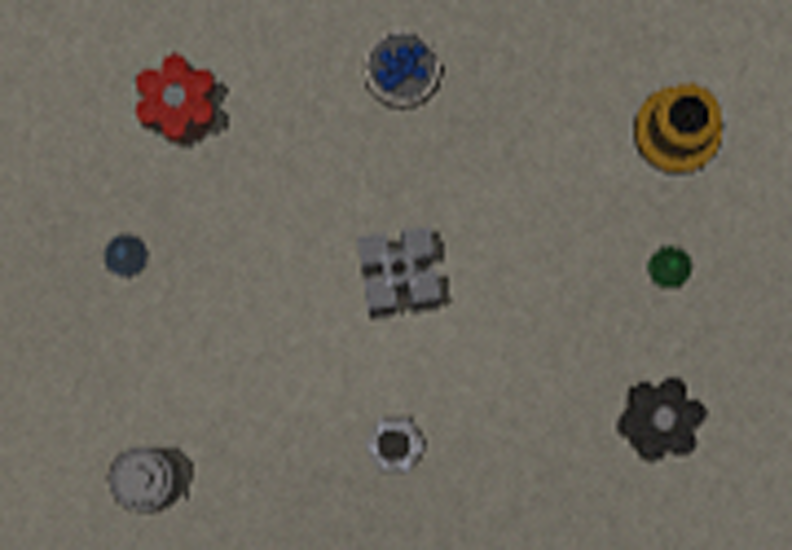

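>>> {"method": "step_arm", "body": {"steps": [[[0, 0, 0.055, 0, 0, 0, 80], [0, 0, 0.055, 0, 0, 0, 80]]]}}

```text
time_s: 1.15
tcp_pos: [0.1954, -0.5408, 0.214]
eef_rot: [3.142, -0.007, 0.0]
ft_force: [0.9, -0.0, 0.9]
finger_gap: 0.0804
grip_force: 0.0
```

The crop shows the black knob at (664,418) with a lobe about 12° above image-right. The profile at (402,275) is turned roughly 8–10°. I'll redo the rectangle measurement with cached parameters.

```bash
python3 - <<'E'
import re
s=open('h.py').read()
s=s.replace("import numpy as np, cv2","import numpy as np, cv2, functools").replace("def world","@functools.lru_cache(None)\ndef par(c): return r.camera_params(c)\ndef world",1).replace("p=r.camera_params(cam)","p=par(cam)")
open('h.py','w').write(s)
E
python3 - <<'E'
from h import *
r.read_camera("top")
H={"kit_blue":.014,"kit_yellow":.014,"knob_black_c":.042,"profile_c":.056}
for n,z in H.items():
  for d in r.silhouettes("top",n)[:2]:
    v,u=np.nonzero(d["region"])
    pts=np.array([ray("top",(a,b),z)[:2] for a,b in zip(u,v)],np.float32)
    c,s,a=cv2.minAreaRect(pts*1000); print(n,round(d["p"],2),"rect",np.round(c),np.round(s),round(a,1),"mean",pts.mean(0).round(3))
    if n=="knob_black_c":
      q=pts-pts.mean(0);t=np.arctan2(q[:,1],q[:,0]);w=np.hypot(q[:,0],q[:,1])
      k=w>.019;print("lobe phase deg",np.degrees(np.angle(np.exp(6j*t[k]).sum())/6))
# crop pixels -> tops
for n,uv,z in(("knob",(664,418),.042),("bush bore",(688,114),.048),("foot stud",(147,478),.06),("profile",(400,268),.056)):
  print(n,ray("top",(185+uv[0]/4.4-.4,125+uv[1]/4.4-.4),z).round(4))
E
```

```text
kit_blue 0.8 rect [ 272. -253.] [ 95. 163.] 74.0 mean [ 0.273 -0.254]
kit_blue 0.72 rect [ 518. -326.] [ 95. 165.] 82.2 mean [ 0.518 -0.326]
kit_yellow 0.7 rect [518. 357.] [171.  99.] 12.6 mean [0.517 0.357]
knob_black_c 0.69 rect [544.  -1.] [46. 40.] 10.7 mean [ 0.544 -0.   ]
lobe phase deg -20.544441
knob_black_c 0.5 rect [ 466. -146.] [42. 45.] 9.3 mean [ 0.465 -0.147]
lobe phase deg -19.915054
profile_c 0.81 rect [542.  -1.] [46. 39.] 8.2 mean [ 0.541 -0.002]
knob [ 0.4671 -0.1478  0.042 ]
bush bore [ 0.6349 -0.1585  0.048 ]
foot stud [0.4281 0.132  0.06  ]
profile [ 0.545  -0.0015  0.056 ]
```

>>> {"method": "step_arm", "body": {"steps": [[[0, 0, 0, 0.227, -0.328, 0, 80], [0, 0, 0, 0.227, -0.328, 0, 80], [0, 0, 0, 0.227, -0.328, 0, 80], [0, 0, 0, 0.227, -0.328, 0, 80], [0, 0, 0, 0.227, -0.328, 0, 80], [0, 0, 0, 0.227, -0.328, 0, 80], [0, 0, 0, 0.227, -0.328, 0, 80], [0, 0, 0, 0.227, -0.328, 0, 80], [0, 0, 0.055, 0, 0, 0.333, 70], [0, 0, 0.055, 0, 0, 0.333, 70]]], "newtons": 20}}

```text
time_s: 2.65
tcp_pos: [0.4684, -0.146, 0.1134]
eef_rot: [3.094, -0.54, 0.004]
ft_force: [0.4, -1.1, 0.1]
finger_gap: 0.07
grip_force: 0.0
```

>>> {"method": "step_arm", "body": {"steps": [[[0, 0, 0, 0, 0, 0.3, 70], [0, 0, 0, 0, 0, 0.25, 70], [0, 0, 0, 0, 0, 0.118, 70], [0, 0, 0, 0, 0, 0, 40], [0, 0, 0, 0, 0, 0, 40], [0, 0, 0, 0, 0, 0, 40], [0, 0, 0, 0, 0, 0, 40]]]}}

```text
time_s: 3.52
tcp_pos: [0.4682, -0.1472, 0.0149]
eef_rot: [3.095, -0.538, 0.004]
ft_force: [0.1, -0.5, 3.4]
finger_gap: 0.0475
grip_force: 20.0
```

>>> {"method": "step_arm", "body": {"steps": [[[0, 0, 0, 0, 0, -0.133, 40], [0, 0, -0.033, 0, 0, -0.2, 40], [0, 0, -0.033, 0, 0, -0.2, 40], [0, 0, 0, 0.061, 0.283, 0, 40], [0, 0, 0, 0.061, 0.283, 0, 40], [0, 0, 0, 0.061, 0.283, 0, 40], [0, 0, 0, 0.061, 0.283, 0, 40], [0, 0, 0, 0, 0, 0, 40]]]}}

```text
time_s: 4.53
tcp_pos: [0.4806, -0.3228, 0.0939]
eef_rot: [3.133, -0.22, 0.002]
ft_force: [-0.2, 0.6, -0.7]
finger_gap: 0.0475
grip_force: 20.0
```

```bash
python3 - <<'E'
from h import *
print(r.state()["tcp_pos"],r.state()["eef_rot"],r.state()["grip_force"])
for c in("top","side"):
    im=r.read_camera(c)
    if c=="side": cv2.imwrite("pics/s2.png",cv2.resize(im[80:260,200:430,::-1],None,fx=3,fy=3))
    print(c,[(round(d["p"],2),world(c,d["centre"]).round(3)) for d in r.mark_of(c,"knob_black_c")])
E
```

```text
[ 0.48062588 -0.32280604  0.09394307] [ 3.13261670e+00 -2.19861246e-01  2.02808989e-03] 19.9996680021286
top []
side [(0.7, array([ 0.481, -0.319,  0.096]))]
```

View pics/s2.png

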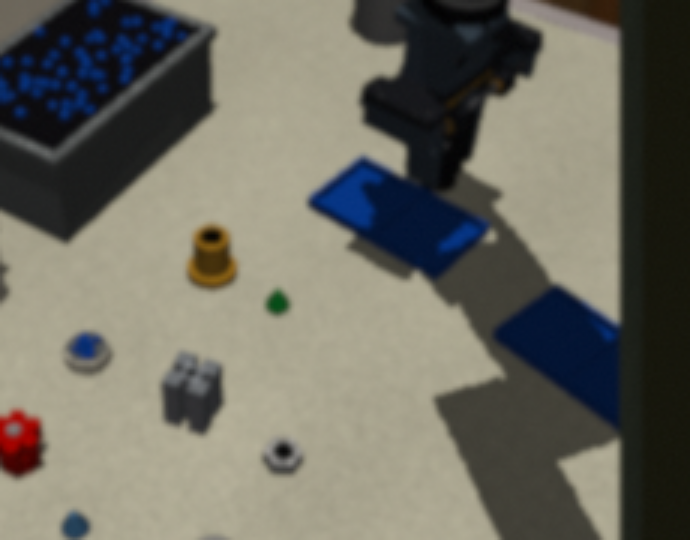

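The side view shows the knob held (crop pixel ~(460,180)) over the right-hand blue tray. Lowering.

>>> {"method": "step_arm", "body": {"steps": [[[0, 0, 0, 0, 0, 0.2, 40], [0, 0, 0, 0, 0, 0.16, 40], [0, 0, 0, 0, 0, 0.08, 40], [0, 0, 0, 0, 0, 0.04, 40], [0, 0, 0, 0, 0, 0.012, 40], [0, 0, 0, 0, 0, 0, 40], [0, 0, 0, 0, 0, 0, 40]]]}}

```text
time_s: 5.6
tcp_pos: [0.4808, -0.3203, 0.0206]
eef_rot: [3.134, -0.215, 0.002]
ft_force: [0.4, 0.4, -0.7]
finger_gap: 0.0476
grip_force: 20.0
```

>>> {"method": "step_arm", "body": {"steps": [[[0, 0, 0, 0, 0, 0.007, 40], [0, 0, 0, 0, 0, 0.006, 40], [0, 0, 0, 0, 0, 0, 40]]]}}

```text
time_s: 5.98
tcp_pos: [0.4806, -0.3203, 0.0189]
eef_rot: [3.134, -0.215, 0.001]
ft_force: [-0.8, 0.5, 4.8]
finger_gap: 0.0471
grip_force: 20.0
```

>>> {"method": "step_arm", "body": {"steps": [[[0, 0, 0, 0, 0, 0, 55], [0, 0, 0, 0, 0, 0, 65], [0, 0, 0, 0, 0, -0.1, 65], [0, 0, 0, 0, 0, -0.3, 65], [0, 0, 0, 0, 0, -0.267, 70], [0, 0, 0, 0.218, -0.308, 0, 70], [0, 0, 0, 0.218, -0.308, 0, 70], [0, 0, 0, 0.218, -0.308, 0, 70], [0, 0, 0, 0.218, -0.308, 0, 70], [0, 0, 0, 0, 0, 0, 70]]], "newtons": 25}}

```text
time_s: 7.22
tcp_pos: [0.6378, -0.1518, 0.1188]
eef_rot: [-3.134, 0.208, -0.003]
ft_force: [-0.8, -0.7, -0.1]
finger_gap: 0.07
grip_force: 0.0
```

```bash
python3 - <<'E'
from h import *
s=r.state();print(s["tcp_pos"],s["eef_rot"])
for c in("top","side"):
    im=r.read_camera(c)
    if c=="side": cv2.imwrite("pics/s3.png",cv2.resize(im[80:260,200:430,::-1],None,fx=3,fy=3))
    for n in("knob_black_c","bush_c"): print(c,n,[(round(d["p"],2),world(c,d["centre"]).round(3)) for d in r.mark_of(c,n)])
E
```

```text
[ 0.63779437 -0.15176272  0.11875323] [-3.13437408  0.20769082 -0.00346403]
top knob_black_c [(0.74, array([ 0.481, -0.321,  0.027]))]
top bush_c []
side knob_black_c [(0.51, array([ 0.481, -0.322,  0.023]))]
side bush_c [(0.67, array([ 0.52 , -0.326,  0.001])), (0.59, array([ 0.633, -0.157,  0.024]))]
```

View pics/s3.png

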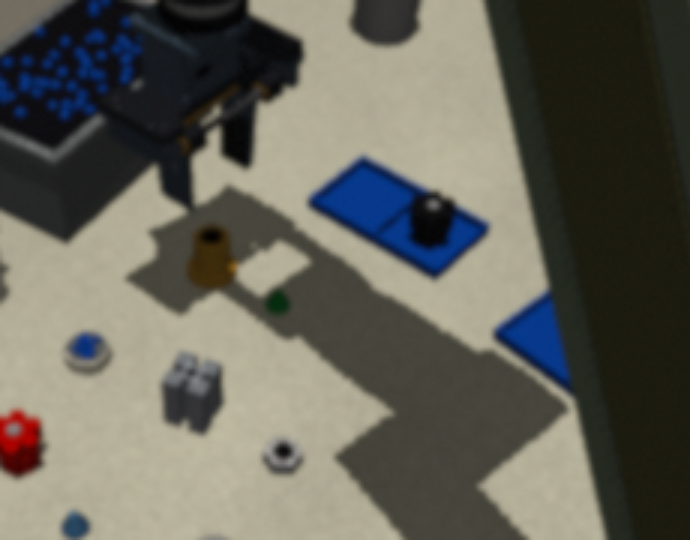

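The knob stands upright in the near compartment (crop pixel (433,220)). Next, the bush.

>>> {"method": "step_arm", "body": {"steps": [[[0, 0, 0, -0.02, 0.027, 0.3, 70], [0, 0, 0, 0, 0, 0.25, 70], [0, 0, 0, 0, 0, 0.15, 70], [0, 0, 0, 0, 0, 0, 30], [0, 0, 0, 0, 0, 0, 30], [0, 0, 0, 0, 0, 0, 30], [0, 0, 0, 0, 0, 0, 30], [0, 0, 0, 0, 0, 0, 30]]], "newtons": 25}}

```text
time_s: 8.52
tcp_pos: [0.6325, -0.1586, 0.0144]
eef_rot: [3.134, -0.215, 0.003]
ft_force: [-0.4, -0.5, 5.9]
finger_gap: 0.0354
grip_force: 25.0
```

>>> {"method": "step_arm", "body": {"steps": [[[0, 0, 0, 0, 0, -0.1, 30], [0, 0, 0, 0, 0, -0.2, 30], [0, 0, 0, 0, 0, -0.233, 30], [0, 0, 0, -0.08, 0.303, 0, 30], [0, 0, 0, -0.08, 0.303, 0, 30], [0, 0, 0, -0.08, 0.303, 0, 30], [0, 0, 0, -0.08, 0.303, 0, 30], [0, 0, 0, 0, 0, 0, 30], [0, 0, 0, 0, 0, 0, 30]]]}}

```text
time_s: 9.65
tcp_pos: [0.5591, -0.3316, 0.093]
eef_rot: [-3.133, 0.216, 0.001]
ft_force: [-0.9, -0.3, -2.0]
finger_gap: 0.0355
grip_force: 25.0
```

>>> {"method": "step_arm", "body": {"steps": [[[0, 0, 0, 0, 0, 0.2, 30], [0, 0, 0, 0, 0, 0.16, 30], [0, 0, 0, 0, 0, 0.08, 30], [0, 0, 0, 0, 0, 0.035, 30], [0, 0, 0, 0, 0, 0.01, 30], [0, 0, 0, 0, 0, 0.008, 30], [0, 0, 0, 0, 0, 0, 30]]]}}

```text
time_s: 10.52
tcp_pos: [0.5596, -0.3322, 0.0197]
eef_rot: [3.134, -0.215, 0.002]
ft_force: [-0.5, 0.0, -3.0]
finger_gap: 0.0352
grip_force: 25.0
```

>>> {"method": "step_arm", "body": {"steps": [[[0, 0, 0, 0, 0, 0.006, 30], [0, 0, 0, 0, 0, 0.006, 30], [0, 0, 0, 0, 0, 0, 30]]]}}

```text
time_s: 10.9
tcp_pos: [0.5595, -0.3322, 0.0184]
eef_rot: [3.134, -0.215, 0.001]
ft_force: [-2.8, 0.3, 6.7]
finger_gap: 0.0358
grip_force: 25.0
```

>>> {"method": "step_arm", "body": {"steps": [[[0, 0, 0, 0, 0, 0, 45], [0, 0, 0, 0, 0, 0, 60], [0, 0, 0, 0, 0, -0.1, 60], [0, 0, 0, 0, 0, -0.3, 60], [0, 0, -0.05, 0, 0, -0.2, 60], [0, 0, -0.05, 0, 0, -0.067, 60], [0, 0, 0, 0, 0, 0, 60]]]}}

```text
time_s: 11.78
tcp_pos: [0.5601, -0.3325, 0.1193]
eef_rot: [3.127, 0.275, 0.004]
ft_force: [-0.1, 1.1, -0.1]
finger_gap: 0.0599
grip_force: 0.0
```

>>> {"method": "step_arm", "body": {"steps": [[[0, 0, 0, -0.034, -0.358, 0, 70], [0, 0, 0, -0.034, -0.358, 0, 70], [0, 0, 0, -0.034, -0.358, 0, 70], [0, 0, 0, -0.034, -0.358, 0, 70], [0, 0, 0, -0.034, -0.358, 0, 70], [0, 0, 0, -0.034, -0.358, 0, 70], [0, 0, 0, -0.034, -0.358, 0, 70], [0, 0, 0, -0.034, -0.358, 0, 70], [0, 0, 0, -0.034, -0.358, 0, 70], [0, 0, 0, 0, 0, 0, 70]]]}}

```text
time_s: 13.02
tcp_pos: [0.4276, 0.1382, 0.117]
eef_rot: [-3.129, -0.283, 0.002]
ft_force: [0.1, -0.5, 0.5]
finger_gap: 0.0702
grip_force: 0.0
```

```bash
python3 - <<'E'
from h import *
s=r.state();print(s["tcp_pos"],s["eef_rot"])
for c in("top","side"):
    im=r.read_camera(c)
    cv2.imwrite(f"pics/{c}4.png",im[:,:,::-1])
    for n in("knob_black_c","bush_c","foot_c","profile_c"): print(c,n,[(round(d["p"],2),world(c,d["centre"]).round(3)) for d in r.mark_of(c,n)])
E
```

```text
[0.42764445 0.13820434 0.1170281 ] [-3.12864147e+00 -2.82602197e-01  1.50000572e-03]
top knob_black_c [(0.55, array([ 0.481, -0.32 ,  0.026])), (0.22, array([ 0.56 , -0.328,  0.03 ]))]
top bush_c [(0.84, array([ 0.556, -0.329,  0.028])), (0.75, array([ 0.546, -0.002,  0.03 ]))]
top foot_c []
top profile_c [(0.79, array([ 0.543, -0.002,  0.031]))]
side knob_black_c [(0.76, array([ 0.483, -0.322,  0.024]))]
side bush_c [(0.46, array([ 0.562, -0.329,  0.03 ]))]
side foot_c [(0.82, array([0.43 , 0.141, 0.031]))]
side profile_c []
```

View pics/side4.png

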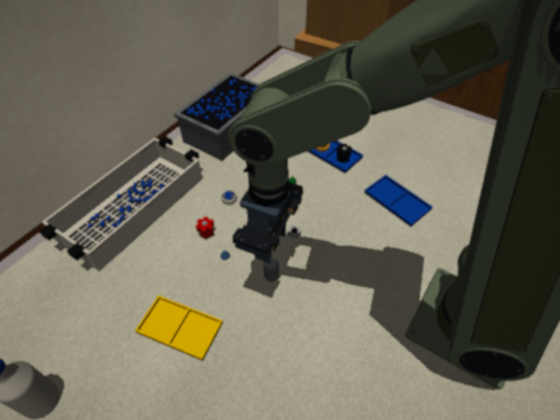

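Blue kit is filled, and the gripper is above the foot at pixel (270,270). Descending.

>>> {"method": "step_arm", "body": {"steps": [[[0, 0, 0, 0.005, 0, 0.3, 70], [0, 0, 0, 0, 0, 0.25, 70], [0, 0, 0, 0, 0, 0.14, 70], [0, 0, 0, 0, 0, 0, 30], [0, 0, 0, 0, 0, 0, 30], [0, 0, 0, 0, 0, 0, 30], [0, 0, 0, 0, 0, 0, 30], [0, 0, 0, 0, 0, 0, 30]]], "newtons": 20}}

```text
time_s: 14.52
tcp_pos: [0.4304, 0.136, 0.0147]
eef_rot: [-3.129, -0.278, -0.003]
ft_force: [-0.6, 0.3, 6.0]
finger_gap: 0.0359
grip_force: 20.0
```

>>> {"method": "step_arm", "body": {"steps": [[[0, 0, 0, 0, 0, -0.1, 30], [0, 0, 0, 0, 0, -0.2, 30], [0, 0, 0, 0, 0, -0.233, 30], [0, 0, 0, 0.142, -0.333, 0, 30], [0, 0, 0, 0.142, -0.333, 0, 30], [0, 0, 0, 0.142, -0.333, 0, 30], [0, 0, 0, 0.142, -0.333, 0, 30], [0, 0, 0, 0, 0, 0, 30], [0, 0, 0, 0, 0, 0, 30]]]}}

```text
time_s: 15.65
tcp_pos: [0.4775, 0.3467, 0.0931]
eef_rot: [3.128, 0.279, -0.003]
ft_force: [0.1, -0.4, -0.9]
finger_gap: 0.0356
grip_force: 20.0
```

Contact expected at TCP z ≈ 0.0187.

>>> {"method": "step_arm", "body": {"steps": [[[0, 0, 0, 0.008, -0.008, 0.2, 30], [0, 0, 0, 0, 0, 0.16, 30], [0, 0, 0, 0, 0, 0.08, 30], [0, 0, 0, 0, 0, 0.035, 30], [0, 0, 0, 0, 0, 0.01, 30], [0, 0, 0, 0, 0, 0.006, 30], [0, 0, 0, 0, 0, 0, 30]]]}}

```text
time_s: 16.52
tcp_pos: [0.4796, 0.3491, 0.0207]
eef_rot: [-3.129, -0.278, -0.002]
ft_force: [-0.1, -1.1, -0.9]
finger_gap: 0.0357
grip_force: 20.0
```

>>> {"method": "step_arm", "body": {"steps": [[[0, 0, 0, 0, 0, 0.007, 30], [0, 0, 0, 0, 0, 0.006, 30], [0, 0, 0, 0, 0, 0, 30]]]}}

```text
time_s: 16.9
tcp_pos: [0.4794, 0.349, 0.0188]
eef_rot: [-3.129, -0.278, -0.001]
ft_force: [-1.2, 0.1, 4.2]
finger_gap: 0.0356
grip_force: 20.0
```

>>> {"method": "step_arm", "body": {"steps": [[[0, 0, 0, 0, 0, 0, 45], [0, 0, 0, 0, 0, 0, 60], [0, 0, 0, 0, 0, -0.1, 60], [0, 0, 0, 0, 0, -0.3, 60], [0, 0, 0, 0, 0, -0.3, 60]]]}}

```text
time_s: 17.52
tcp_pos: [0.4794, 0.3489, 0.125]
eef_rot: [3.129, 0.278, 0.0]
ft_force: [-0.2, 0.9, 0.4]
finger_gap: 0.0599
grip_force: 0.0
```

>>> {"method": "step_arm", "body": {"steps": [[[0, 0, 0, 0.001, 0.339, 0, 70], [0, 0, 0, 0.001, 0.339, 0, 70], [0, 0, 0, 0.001, 0.339, 0, 70], [0, 0, 0, 0.001, 0.339, 0, 70], [0, 0, 0, 0.001, 0.339, 0, 70], [0, 0, 0, 0.001, 0.339, 0, 70], [0, 0, 0, 0.001, 0.339, 0, 70], [0, 0, 0, 0, 0, 0, 70], [0, 0, 0, 0, 0, 0, 70]]]}}

```text
time_s: 18.65
tcp_pos: [0.5431, -0.001, 0.1237]
eef_rot: [-3.129, -0.277, -0.001]
ft_force: [0.4, 0.2, -0.2]
finger_gap: 0.0698
grip_force: 0.0
```

```bash
python3 - <<'E'
from h import *
s=r.state();print(s["tcp_pos"],s["eef_rot"])
for c in("top","side"):
    im=r.read_camera(c)
    cv2.imwrite(f"pics/{c}5.png",im[:,:,::-1])
    for n in("foot_c","profile_c"): print(c,n,[(round(d["p"],2),world(c,d["centre"]).round(3)) for d in r.mark_of(c,n)])
E
```

```text
[ 0.54310753 -0.00103849  0.12374093] [-3.12900204e+00 -2.76938353e-01 -9.31030828e-04]
top foot_c [(0.83, array([0.473, 0.35 , 0.035])), (0.24, array([0.641, 0.125, 0.023]))]
top profile_c [(0.42, array([0.541, 0.   , 0.032]))]
side foot_c [(0.93, array([0.482, 0.352, 0.031]))]
side profile_c []
```

View pics/side5.png

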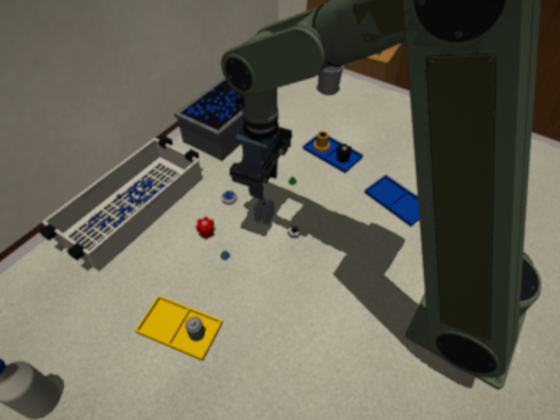

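The foot stands in the near yellow compartment (pixel (194,328)), and the blue kit is complete at (322,140) and (345,152). Taking the profile.

>>> {"method": "step_arm", "body": {"steps": [[[0, 0, 0, 0, 0, 0.3, 70], [0, 0, 0, 0, 0, 0.28, 70], [0, 0, 0, 0, 0, 0.15, 70], [0, 0, 0, 0, 0, 0, 34], [0, 0, 0, 0, 0, 0, 34], [0, 0, 0, 0, 0, 0, 34], [0, 0, 0, 0, 0, 0, 34], [0, 0, 0, 0, 0, 0, 34]]], "newtons": 20}}

```text
time_s: 19.95
tcp_pos: [0.5441, -0.0013, 0.015]
eef_rot: [3.129, 0.278, 0.004]
ft_force: [-1.5, -0.2, 6.4]
finger_gap: 0.0399
grip_force: 20.0
```

>>> {"method": "step_arm", "body": {"steps": [[[0, 0, 0, 0, 0, -0.1, 34], [0, 0, 0, 0, 0, -0.2, 34], [0, 0, 0, 0, 0, -0.233, 34], [0, 0, 0, 0.074, -0.342, 0, 34], [0, 0, 0, 0.074, -0.342, 0, 34], [0, 0, 0, 0.074, -0.342, 0, 34], [0, 0, 0, 0.074, -0.342, 0, 34], [0, 0, 0, 0.074, -0.342, 0, 34], [0, 0, 0, 0.074, -0.342, 0, 34], [0, 0, 0, 0.074, -0.342, 0, 34]]]}}

```text
time_s: 21.2
tcp_pos: [0.5561, 0.3673, 0.0942]
eef_rot: [3.129, 0.278, 0.0]
ft_force: [1.4, -0.6, -1.5]
finger_gap: 0.0399
grip_force: 20.0
```

>>> {"method": "step_arm", "body": {"steps": [[[0, 0, 0, 0, 0, 0, 34], [0, 0, 0, 0, 0, 0, 34]]]}}

```text
time_s: 21.45
tcp_pos: [0.5558, 0.3652, 0.0936]
eef_rot: [3.128, 0.279, -0.001]
ft_force: [-0.3, -0.1, -0.9]
finger_gap: 0.0399
grip_force: 20.0
```

>>> {"method": "step_arm", "body": {"steps": [[[0, 0, 0, 0.008, 0, 0.2, 34], [0, 0, 0, 0, 0, 0.16, 34], [0, 0, 0, 0, 0, 0.08, 34], [0, 0, 0, 0, 0, 0.035, 34], [0, 0, 0, 0, 0, 0.01, 34], [0, 0, 0, 0, 0, 0.006, 34], [0, 0, 0, 0, 0, 0, 34]]]}}

```text
time_s: 22.32
tcp_pos: [0.5578, 0.3663, 0.0206]
eef_rot: [-3.129, -0.278, -0.001]
ft_force: [-0.1, 0.5, -1.4]
finger_gap: 0.0399
grip_force: 20.0
```

>>> {"method": "step_arm", "body": {"steps": [[[0, 0, 0, 0, 0, 0.007, 34], [0, 0, 0, 0, 0, 0.006, 34], [0, 0, 0, 0, 0, 0, 34]]]}}

```text
time_s: 22.7
tcp_pos: [0.5577, 0.3662, 0.019]
eef_rot: [-3.129, -0.278, -0.001]
ft_force: [-1.7, -0.2, 5.3]
finger_gap: 0.0396
grip_force: 20.0
```

>>> {"method": "step_arm", "body": {"steps": [[[0, 0, 0, 0, 0, 0, 48], [0, 0, 0, 0, 0, 0, 62], [0, 0, 0, 0, 0, -0.1, 62], [0, 0, 0, 0, 0, -0.3, 62], [0, 0, 0, 0, 0, -0.35, 62], [0, 0, 0, 0, 0.35, -0.1, 62], [0, 0, 0, 0, 0.35, 0, 62], [0, 0, 0, 0, 0.35, 0, 62], [0, 0, 0, 0, 0.35, 0, 62], [0, 0, 0, 0, 0, 0, 62]]]}}

```text
time_s: 23.95
tcp_pos: [0.5953, 0.156, 0.1467]
eef_rot: [3.129, 0.27, 0.002]
ft_force: [0.4, 1.2, 1.3]
finger_gap: 0.0621
grip_force: 0.0
```

```bash
python3 - <<'E'
from h import *
for c in("top","side"):
    im=r.read_camera(c)
    cv2.imwrite(f"pics/{c}6.png",im[:,:,::-1])
    for n in("foot_c","profile_c","knob_red_c"): print(c,n,[(round(d["p"],2),world(c,d["centre"]).round(3)) for d in r.mark_of(c,n)])
E
```

```text
top foot_c [(0.65, array([0.474, 0.346, 0.035]))]
top profile_c [(0.58, array([0.559, 0.368, 0.036])), (0.52, array([ 0.559, -0.328,  0.031]))]
top knob_red_c []
side foot_c [(0.93, array([0.477, 0.354, 0.032]))]
side profile_c [(0.75, array([0.559, 0.368, 0.036]))]
side knob_red_c [(0.78, array([0.635, 0.13 , 0.021])), (0.24, array([ 0.518, -0.322,  0.001]))]
```

View pics/side6.png

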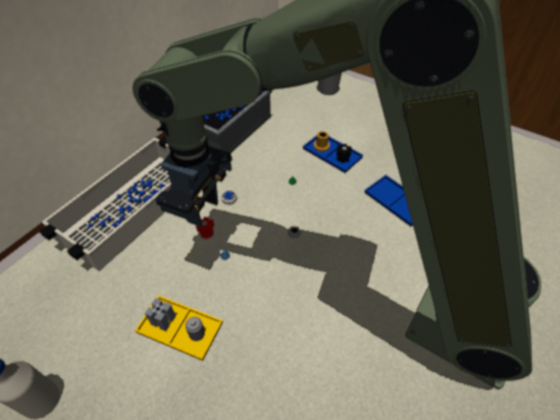

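View pics/top6.png

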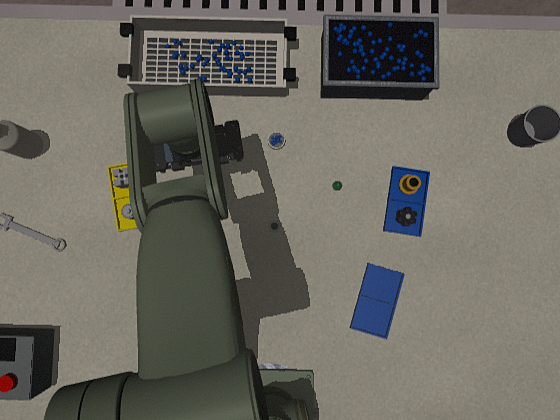

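All four parts stand in their compartments: profile (160,313) and foot (194,328) in yellow, bush and black knob in the right-hand blue tray at (410,184) and (406,217) in the top view. The red knob is still where it was.

```bash
python3 -c "
from plant import r
print(r.job_done())"
```

```text
the job is handed in; nothing more can be done
None
```

Both kits are made up and the job is handed in: the black knob and bush are in the right-hand blue tray, the foot and profile are in the yellow tray, all upright in the last pictures, and the red knob was not touched.

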